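# Roll a capacitor up the tester's gutter and start the test

### The job

With the fingertips, and without lifting it out, push the capacitor can that lies at the foot of the tester's sloped gutter up the gutter and over the little step near the top, so that it sits in the pocket against the step and cannot roll back. Then press the tester's push button fully down, and let it come up again. Leave the other things on the table where they are.

Things in the scene. Friction and masses are not known exactly. Their poses are not given: they have to be found in the camera images.
- capacitor: Black capacitor can with a pale end, a plain smooth-sleeved cylinder (friction about 0.35) 35 mm in diameter and 50 mm long, 52 to 105 g, lying across the gutter so that it rolls along it; it starts at rest against the gutter's lower lip. Origin: its centre. Its own y axis is the cylinder's axis; x and z turn as it rolls.
- gutter_foot (a point): Point on the gutter's floor, midway between its side walls, at the inner face of the lip at its low end, 30 mm above the table. x runs up the gutter along its floor (8 degrees above level), y across it, z square to the floor. The lip is 6 mm thick and stands 12 mm above the floor; below it is open table. The capacitor's centre starts at x = 16.6 mm, touching the lip's top edge.
- gutter_step (a point): Top edge of the step, mid-width, 155 mm up the gutter from the foot, 3 mm above the floor; axes as the foot's. A ramp rises to it over the 30 mm before; beyond, it drops sheer to the floor of the pocket, which ends at a wall 36 mm on (23 mm high). In the pocket the capacitor's centre lies 9.8 mm (against the step) to 18.5 mm (against the wall) beyond this edge, 17.5 mm above the floor.
- tester: Component tester: a straight aluminium gutter that climbs along its +x to a grey housing. Gutter 60 mm wide inside; side walls 4 mm thick, 12 mm above its floor, lower than the capacitor's middle, so it can be pushed from above the walls. Fixed; place and direction vary. Origin: on the table below the gutter's centre line, 120 mm level from the foot point.
- start (a joint): The tester's push button on top of its grey housing (110 mm wide, 84 mm long, its top 74 mm above the table) just beyond the gutter's upper end. Value: how far it is pressed, in m: 0 up, 0.006 fully down. A spring pushes it up; fully down takes about 5 N; it moves straight down.
- start_top (a point): Middle of the top of that round black button, 28 mm across.
- spare_capacitor: Bystander: black can 30 mm across and 40 mm tall, standing upright on the table beside the gutter. Origin: centre of its underside.
- phono_plug: Bystander: brass phono plug, 14 mm thick, about 55 mm long, lying on the table. Origin: under its barrel, on the table.
- bit_case: Bystander: flat yellow and white case of driver bits, 110 x 65 mm and 18 mm high, lying on the table. Origin: centre of its underside.
There are look-alikes about, which are no part of the job. What is shaped like the capacitor but purple or red is not meant.

How it is judged:
On the way, in this order (a step that is already met when the one before it is completed fails the run):
1. the capacitor has rolled half way up, on the gutter's floor (x of capacitor in the frame of gutter_foot between 0.075 and 0.135 m and z of capacitor in the frame of gutter_foot below 0.023 m).
2. the capacitor sits in the pocket beyond the step (x of capacitor in the frame of gutter_foot between 0.1625 and 0.1785 m and z of capacitor in the frame of gutter_foot between 0.0145 and 0.0195 m and angle between the y axis of capacitor and the y axis of gutter_foot, either way round below 0.3 rad), for 0.2 s.
3. the button is pressed down with the capacitor in the pocket (all of step 2 and value of joint start above 0.0045 m), for 0.05 s.
4. the button has come up again (value of joint start below 0.0015 m), for 0.1 s.
At the end, for the whole second after the job is handed in: Capacitor at rest in the pocket: centre 162.5 to 178.5 mm up the gutter, 14.5 to 19.5 mm above its floor, axis within 0.3 rad of square across. Button up (under 1.5 mm) after a press of over 4.5 mm made with the capacitor in the pocket. Bystanders within 20 mm of their starts (all of step 2 and linear speed of capacitor below 0.01 m/s and value of joint start below 0.0015 m and distance of each of spare_capacitor, phono_plug, bit_case from where it was at the start of the episode below 0.02 m); the robot touches nothing.
It fails at once if the capacitor is lifted off the gutter (its centre more than 35 mm above the floor, where 20.5 mm is the most that rolling needs) or drops out of it (z of capacitor in the frame of gutter_foot above 0.035 m or z of capacitor in the frame of gutter_foot below 0.008 m).
It fails at once if the button is pressed before the capacitor is in the pocket (value of joint start above 0.003 m and not (x of capacitor in the frame of gutter_foot between 0.1625 and 0.1785 m and z of capacitor in the frame of gutter_foot between 0.0145 and 0.0195 m and angle between the y axis of capacitor and the y axis of gutter_foot, either way round below 0.3 rad)).
It fails at once if the spare capacitor is pushed or tipped (distance of spare_capacitor from where it was at the start of the episode above 0.02 m).
It fails at once if the phono plug is pushed or tipped (distance of phono_plug from where it was at the start of the episode above 0.02 m).
It fails at once if the bit case is pushed or tipped (distance of bit_case from where it was at the start of the episode above 0.02 m).
It also fails if it takes over 40 s, if anything falls off the work surface, if the arm or the gripper's body presses on something with over 40 N, if the wrist force passes 120 N, or if a joint passes its speed limit or range.

### The arm

A 6-joint arm with a two-finger parallel gripper is mounted at the origin on the work surface. World frame = base frame: x ahead of the robot, y to its left, z up, the work surface at z = 0. Lengths are in m, angles in rad, forces in N, time in s.
With the tool pointing down it reaches from about 0.225 to 0.725 m from the base axis. Payload 3.1 kg.
Tool frame: the origin (TCP) lies on the centre line of the jaws, within the pads' length; the fingertips stand 22 mm ahead of it and the grasp point (between the pads) lies 3 mm ahead of it; x points along the fingers, z is the direction in which the jaws open and shut, and the axes are right-handed (so a half turn about x gives the same grasp; the last joint's range is limited). The gripper opens to 85 mm and grips with 20 to 120 N. Pads are 22 mm wide; open, the fingers measure 114 mm over their backs; the gripper's body (76 mm by 85 mm) begins 54 mm behind the grasp point. The pads swing forward as they close: fully open they stand 13 mm farther back than shut.
Start: joints at [1.08, 0.048, 0.099, 1.622, 0, 1.443], TCP at [0.186, 0.491, 0.253] pointing down, gripper open.
Joint ranges: [-2.91, 2.91], [-0.99, 1.94], [-1.21, 1.42], [-2.12, 2.29], [-1.49, 1.47], [-3.14, 3.14]. Speed limits (rad/s): [2.79, 2.79, 3.14, 3.14, 3.14, 3.14].

### API

Orientations are given as [roll, pitch, yaw] about the fixed x, y, z axes, in that order (R = Rz(yaw) Ry(pitch) Rx(roll)).
In Python, from workcell import env, grab_frame gives the robot as it stands. Calls block until the motion is done:
- env.move_ptp(position, orientation): joint-space move of the TCP to a pose.
- env.line_to(position, frame=None, feed=0.15, until_force=None): straight line of the TCP; frame=None keeps the orientation; feed is the mean speed in m/s. With until_force (N) it stops when the force on the tool has changed by that much, and returns True; else False.
- env.move_joints(angles): joint-space move.
- env.move_gripper(opening, grasp_force=None): opening from 0.0 (shut) to 1.0 (fully open); grasp_force is the grip in N (None keeps the last); returns when the fingers have stopped.
- env.sleep(seconds).
- env.solve_ik(position, orientation): joint angles nearest the present ones, or None.
- grab_frame(name): name is "scene" or "top" or "wrist"; returns a dict with "color" (480x640x3 uint8, blue, green, red), "mtx" (3x3 intrinsics, pixels), "R" (3x3) and "t" (3): a world point X has camera coordinates R X + t. Camera axes: x right, y down, z forward; pixel columns grow to the right and rows downward; lengths in m; the calibration is good to about 2 mm. A picture is of the moment at which its call begins. There is no depth.
A pose or a line that the arm cannot do raises env.PlanningError and nothing moves.
- env.finish_job(): hands the job in, once; it reports no verdict.
Readings, each from a call of its own:
- env.get_clock(): time.
- env.get_joints(): joint angles.
- env.get_joint_vel(): joint speeds.
- env.get_joint_torque(): joint torques, N m.
- env.get_tool_pos(): TCP position.
- env.get_eef_rot(): TCP orientation.
- env.get_force(): force on the tool from outside, world axes, zero at the start.
- env.get_torque(): the same for the moment, N m.
- env.get_gripper_width(): opening from 0.0 (shut) to 1.0 (fully open).
Only numpy, scipy, OpenCV 4.12 (cv2) and the standard library are available. Lean on these libraries where they do the work, as an engineer would, in place of code of your own. Each camera call takes 0.05 s, during which the arm holds its last target.

## Working session

There is one attempt and no reset: what is moved stays moved. The work goes in short steps, each a Python script; the robot and the scene stay as the last script left them, time stands still between calls to the robot, and variables do not carry over. Pictures are saved under pics/ and viewed, and the job is handed in when it is done.

```bash
ls; mkdir -p pics; python3 - <<'E'
from workcell import env, grab_frame
import cv2,pickle
for n in ["scene","top"]:
    f=grab_frame(n); cv2.imwrite(f"pics/{n}0.png",f["color"]); pickle.dump(f,open(f"{n}0.pkl","wb"))
    print(n,f["mtx"],f["R"],f["t"])
print(env.get_clock(),env.get_eef_rot(),env.get_force())
E
```

```text
pics
scene [[620.44994576   0.         320.89884757]
 [  0.         620.44994576 250.12130957]
 [  0.           0.           1.        ]] [[-0.86545501  0.50070446  0.01681293]
 [ 0.36790206  0.65797235 -0.65705438]
 [-0.3400525  -0.56246549 -0.75365567]] [ 0.54002489 -0.12133169  1.14919147]
top [[480.82005247   0.         334.04643439]
 [  0.         480.82005247 239.742804  ]
 [  0.           0.           1.        ]] [[ 0.01633601 -0.99986517 -0.0016692 ]
 [-0.99014315 -0.01594487 -0.13914851]
 [ 0.13910313  0.00392588 -0.99027012]] [-0.07088826  0.55791706  0.69803017]
0.1 [ 3.0022957   1.56862954 -2.07288545] [0.35543972 0.17489146 0.22244594]
```

View pics/scene0.png

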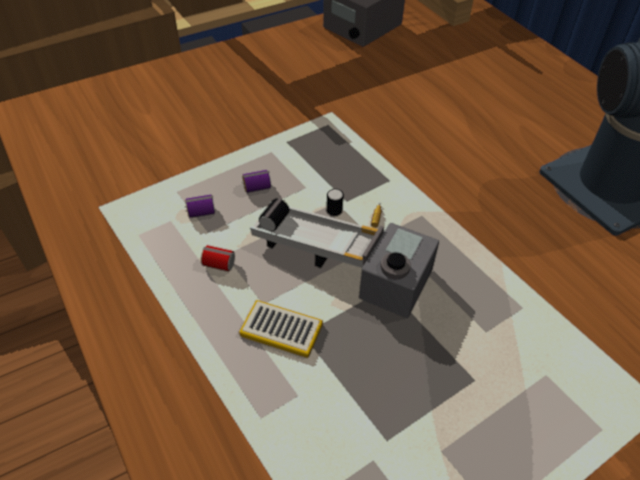

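View pics/top0.png

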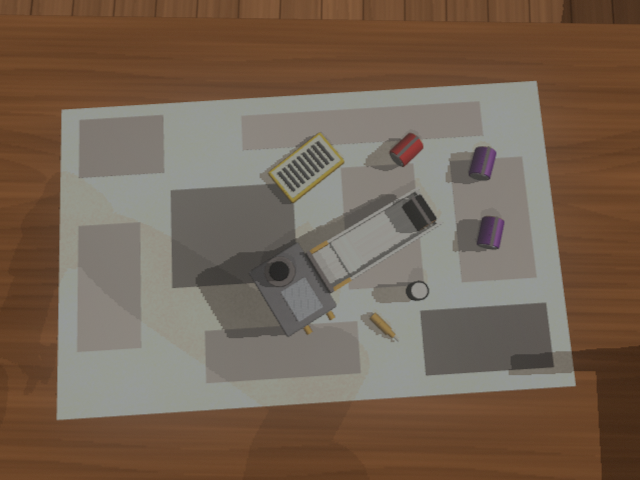

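The scene view shows the gutter with the can at (275,213), the tester's button at (397,262), the spare can at (335,200) and the plug at (375,215). In the top view the can is at (420,212) and the button at (280,271). I'll enlarge the top view next.

```bash
python3 - <<'E'
import cv2,numpy as np
a=cv2.imread("pics/top0.png")[180:345,240:450]
a=cv2.convertScaleAbs(a,alpha=1.5,beta=20)
cv2.imwrite("pics/topc.png",cv2.resize(a,None,fx=3.6,fy=3.6,interpolation=cv2.INTER_CUBIC))
a=cv2.imread("pics/scene0.png")[170:320,235:445]
a=cv2.convertScaleAbs(a,alpha=1.5,beta=20)
cv2.imwrite("pics/scenec.png",cv2.resize(a,None,fx=3.6,fy=3.6,interpolation=cv2.INTER_CUBIC))
E
```

```text
(no output)
```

View pics/topc.png

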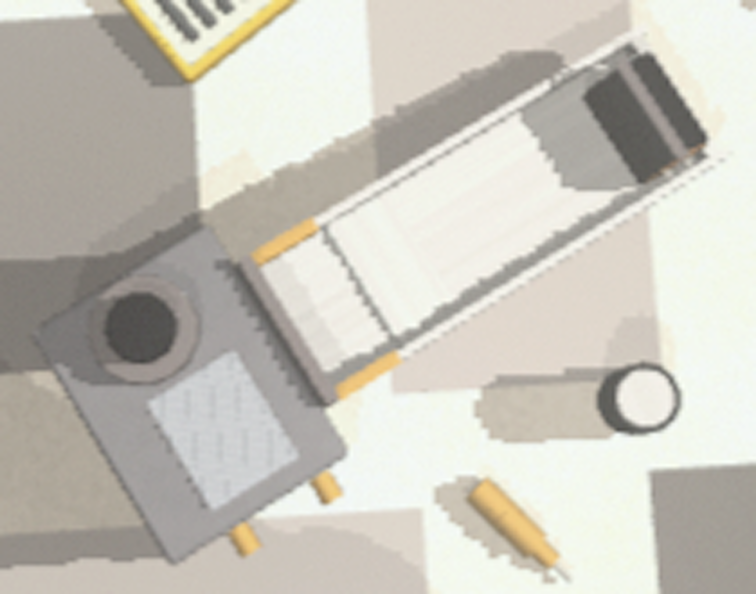

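View pics/scenec.png

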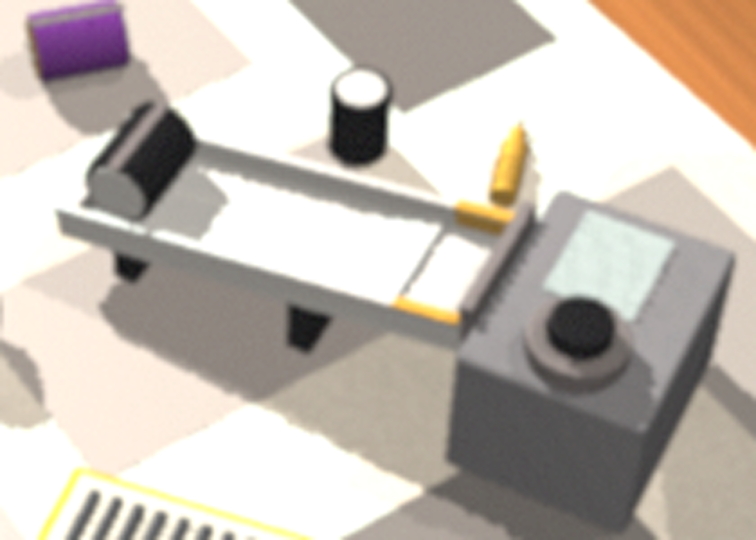

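```bash
cat > fit.py <<'E'
import numpy as np,pickle
from scipy.optimize import least_squares
F={n:pickle.load(open(f"{n}0.pkl","rb")) for n in("top","scene")}
def proj(f,X):
    c=np.atleast_2d(X)@f["R"].T+f["t"]; p=c@f["mtx"].T; return p[:,:2]/p[:,2:]
a=np.radians(8)
def g2w(P,q): # gutter frame -> world
    x,y,z=np.array(P,float).T
    tx=-0.12+x*np.cos(a)-z*np.sin(a); tz=0.03+x*np.sin(a)+z*np.cos(a)
    return t2w(np.c_[tx,y,tz],q)
def t2w(P,q):
    P=np.atleast_2d(P); c,s=np.cos(q[2]),np.sin(q[2])
    return np.c_[q[0]+c*P[:,0]-s*P[:,1],q[1]+s*P[:,0]+c*P[:,1],P[:,2]]
G={"top":[((.155,-.03,.003),(327,229)),((.155,.03,.003),(396,336)),((.191,-.034,.023),(244,264)),((.191,.034,.023),(326,403)),((-.006,-.034,.012),(642,34)),((-.006,.034,.012),(726,157))],
"scene":[((.155,.03,.003),(447,228)),((-.006,-.034,.012),(58,212)),((.191,.034,.023),(535,210))]}
H={"top":[(0,-1,(203,228)),(1,-1,(40,330)),(1,1,(175,562)),(0,1,(346,455))],
"scene":[(0,1,(566,193)),(1,1,(735,259)),(1,-1,(637,430)),(0,-1,(463,356))]}
B={"top":(140,327),"scene":(581,322)}
off={"top":(240,180),"scene":(235,170)}
px=lambda n,p:(np.array(p)+.5)/3.6-.5+off[n]
def res(v,full=False):
    q=v[:3];r=[];L=[]
    for n in F:
        for P,p in G[n]: r.append(proj(F[n],g2w([P],q))[0]-px(n,p));L.append((n,P))
        for i,s,p in H[n]: r.append(proj(F[n],t2w([v[3]+.084*i,v[4]+.055*s,.074],q))[0]-px(n,p));L.append((n,'H',i,s))
        r.append(proj(F[n],t2w([v[5],v[6],v[7]],q))[0]-px(n,B[n]));L.append((n,'B'))
    if full:
        for l,x in zip(L,r):print(l,x.round(1))
    return np.ravel(r)
S=least_squares(res,[.4,-.1,np.radians(122),.07,0,.11,-.02,.085],x_scale=.01,loss="soft_l1")
v=S.x
if __name__=="__main__":
    print(v.round(4),np.degrees(v[2]));res(v,1)
    q=v[:3];print("foot",g2w([(0,0,0)],q),"step",g2w([(.155,0,.003)],q),"can",g2w([(.0166,0,.0175)],q),"btn",t2w(v[5:8],q))
    np.save("v.npy",v)
    for n in F: print(n,(proj(F[n],g2w([(.0166,-.025,.0175),(.0166,.025,.0175)],q))+.5-off[n])*3.6)
    print("cam pos",[-F[n]["R"].T@F[n]["t"] for n in F])
E
python3 fit.py
```

```text
[ 5.4510e-01 -9.8300e-02  2.1344e+00  7.2000e-02  1.9000e-03  1.1560e-01
 -2.8300e-02  9.4000e-02] 122.28973185049522
('top', (0.155, -0.03, 0.003)) [-1.5 -0.9]
('top', (0.155, 0.03, 0.003)) [0.3 3.6]
('top', (0.191, -0.034, 0.023)) [ 0.4 -3.6]
('top', (0.191, 0.034, 0.023)) [ 2.1 -1.8]
('top', (-0.006, -0.034, 0.012)) [-1.7 -1.2]
('top', (-0.006, 0.034, 0.012)) [-1.1  1.5]
('top', 'H', 0, -1) [ 1.7 -2.1]
('top', 'H', 1, -1) [-2.9 -0.5]
('top', 'H', 1, 1) [-1.8  1.2]
('top', 'H', 0, 1) [ 1.3 -0.1]
('top', 'B') [ 0.5 -0.5]
('scene', (0.155, 0.03, 0.003)) [ 1.9 -1.3]
('scene', (-0.006, -0.034, 0.012)) [ 2.9 -0.5]
('scene', (0.191, 0.034, 0.023)) [-1.2 -1.4]
('scene', 'H', 0, 1) [-0.7 -2.3]
('scene', 'H', 1, 1) [ 2.7 -1.7]
('scene', 'H', 1, -1) [3.  1.1]
('scene', 'H', 0, -1) [-1.9 -0. ]
('scene', 'B') [0.9 0.1]
foot [[ 0.60918379 -0.19971308  0.03      ]] step [[ 0.52741151 -0.07031079  0.05454263]] can [[ 0.60170342 -0.18787561  0.04963996]] btn [[0.50719365 0.01457955 0.09399643]]
top [[608.1994767   68.69390322]
 [672.18479487 167.88262566]]
scene [[119.56879135 201.54391875]
 [175.49294703 132.07597768]]
cam pos [array([ 0.45647761, -0.06472316,  0.76875342]), array([0.90279085, 0.45582057, 0.77729374])]
```

```bash
python3 - <<'E'
from fit import *; import cv2
q=v[:3]
for n in F:
    o=off[n];im=cv2.convertScaleAbs(F[n]["color"],alpha=1.5,beta=20)[o[1]:o[1]+165,o[0]:o[0]+210]
    im=cv2.resize(im,None,fx=3.6,fy=3.6,interpolation=cv2.INTER_CUBIC)
    D=lambda W,c:cv2.polylines(im,[((proj(F[n],W)-o+.5)*3.6).astype(int)],False,c,1)
    for s in(-1,1):
        D(g2w([(-.006,s*.034,.012),(.155,s*.034,.012)],q),(0,0,255));D(g2w([(-.006,s*.03,.012),(.155,s*.03,.012)],q),(0,0,255))
        D(g2w([(0.,s*.03,0),(.155,s*.03,0)],q),(0,200,0))
    D(g2w([(.155,-.03,.003),(.155,.03,.003)],q),(255,0,0));D(g2w([(.191,-.034,.023),(.191,.034,.023)],q),(255,0,0))
    D(g2w([(-.006,-.034,.012),(-.006,.034,.012)],q),(255,0,0))
    h=[(0,-1),(1,-1),(1,1),(0,1),(0,-1)]
    D(np.vstack([t2w([v[3]+.084*i,v[4]+.055*s,.074],q) for i,s in h]),(255,0,255))
    cv2.imwrite(f"pics/ov_{n}.png",im)
E
```

```text
(no output)
```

View pics/ov_top.png

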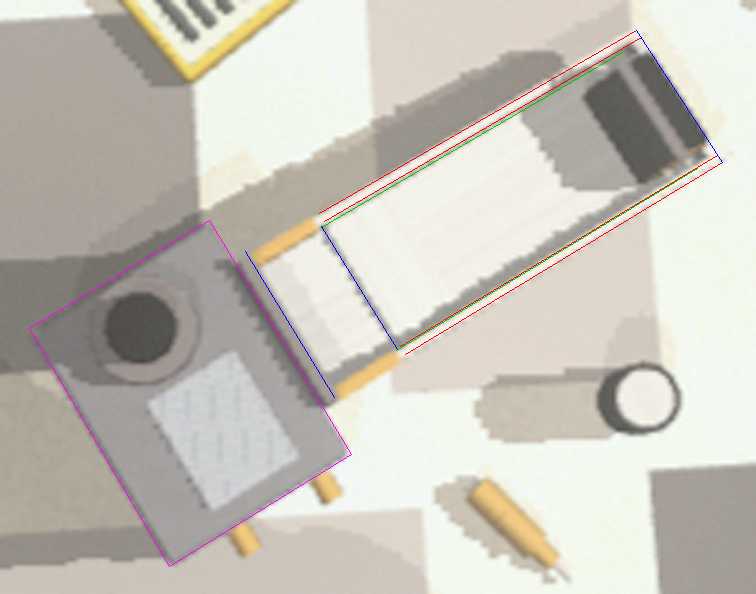

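View pics/ov_scene.png

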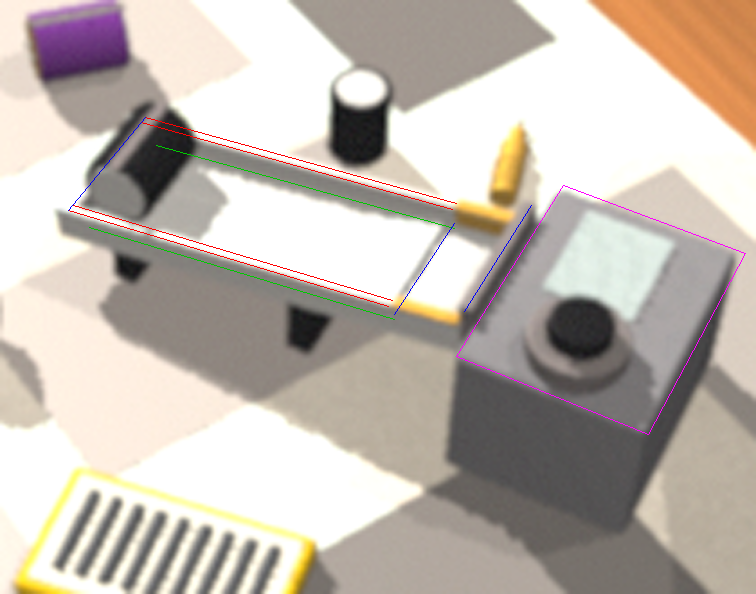

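The model overlay agrees with both views to about 1–2 mm. Next I'll shut the fingers and check their true tip height by touching the housing's display plate lightly (known 74 mm high).

```bash
cat > h.py <<'E'
from fit import *
from workcell import env, grab_frame
import cv2
q=v[:3]; O=[0,np.pi/2,q[2]-np.pi/2]
G_=lambda x,y,z:g2w([(x,y,z)],q)[0]
def snap(n,name):
    f=grab_frame(n);cv2.imwrite(f"pics/{name}.png",f["color"]);return f
E
python3 - <<'E'
from h import *
env.move_gripper(0.0)
d=t2w([v[3]+.042,.022,.0],q)[0]; print(d)
env.move_ptp([d[0],d[1],.15],O); print(env.get_joints().round(2) if hasattr(env.get_joints(),'round') else env.get_joints(),env.get_clock())
snap("scene","touch0")
print(env.line_to([d[0],d[1],.105],feed=.08), env.line_to([d[0],d[1],.085],feed=.015,until_force=2.0),env.get_tool_pos(),env.get_force(),env.get_clock())
env.line_to([d[0],d[1],.15],feed=.1)
p=G_(-.038,0,.0);tz=.022
for x in np.linspace(-.038,.14,6):
    w=G_(x,0,.0155); print(env.solve_ik([w[0],w[1],w[2]+tz],O) is not None)
E
```

```text
[ 0.46557857 -0.01364494  0.        ]
[-0.17 -0.1  -0.26  1.42  0.    0.83] 2.9667
False True [ 0.46564553 -0.01365511  0.09606452] [ 0.45452273 -0.64911539  3.62631283] 4.4583
True
True
True
True
True
True
```

Contact came at TCP z = 96.1 mm, so the tips are 22 mm ahead as stated. Now the approach below the can.

```bash
python3 - <<'E'
from h import *
w=G_(-.04,0,.0155); z=w[2]+.022
env.move_ptp([w[0],w[1],z+.08],O)
env.line_to([w[0],w[1],z],feed=.1)
snap("scene","app_s");snap("top","app_t");print(env.get_tool_pos(),env.get_force(),env.get_clock())
a=cv2.imread("pics/app_s.png")[150:320,215:425]
cv2.imwrite("pics/app_sc.png",cv2.resize(a,None,fx=3.5,fy=3.5))
E
```

```text
[ 0.6323539  -0.23543136  0.06323189] [-0.52602953 -0.25213137 -0.18246665] 7.2833
```

View pics/app_sc.png

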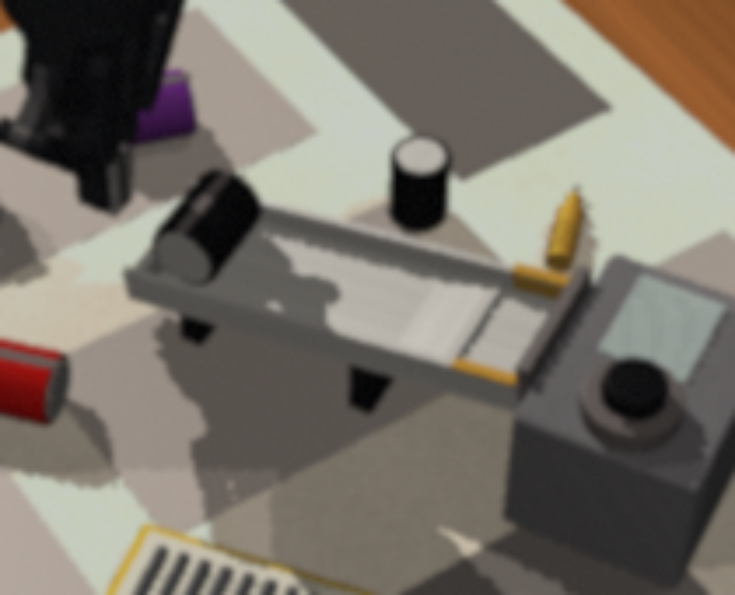

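View pics/app_t.png

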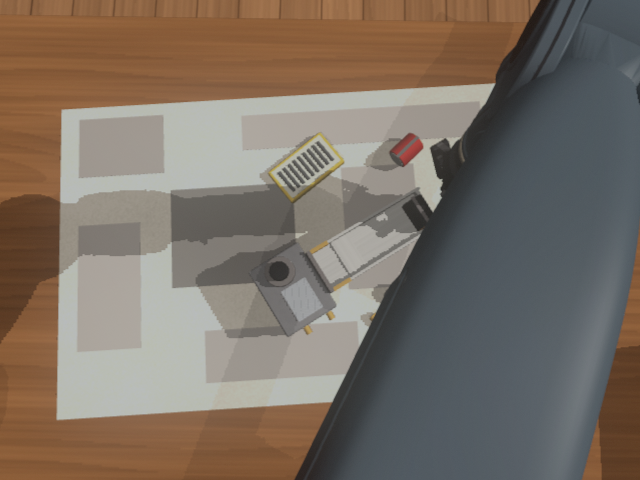

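The fingers hang below the can at (100,195) and are in line with its centre (205,225) along the gutter. Now I'll push it half way.

```bash
python3 - <<'E'
from h import *
def go(x,feed,uf=None):
    w=G_(x,0,.0155); w[2]+=.022
    return env.line_to(list(w),feed=feed,until_force=uf)
w=G_(-.02,0,.0155)
print(go(-.02,.06,8),env.get_force())
for x in(.0,.02,.05,.075):
    r=go(x,.04,15);print(x,r,env.get_tool_pos(),np.round(env.get_force(),2),env.get_clock())
    if r:break
snap("scene","half_s");snap("top","half_t")
a=cv2.imread("pics/half_s.png")[150:320,215:425]
cv2.imwrite("pics/half_sc.png",cv2.resize(a,None,fx=3.5,fy=3.5))
E
```

```text
False [0.21169418 0.09222717 0.72716161]
0.0 False [ 0.61031497 -0.20138384  0.06739037] [-0.39  0.42  0.16] 8.4167
0.02 False [ 0.59964885 -0.18459813  0.07010455] [-0.4  -0.19  0.1 ] 9.0667
0.05 False [ 0.5838622  -0.15966578  0.07423242] [ 0.58  0.05 -1.48] 9.9667
0.075 False [ 0.57062637 -0.13864651  0.07774729] [-0.58 -0.6  -0.77] 10.7417
```

View pics/half_sc.png

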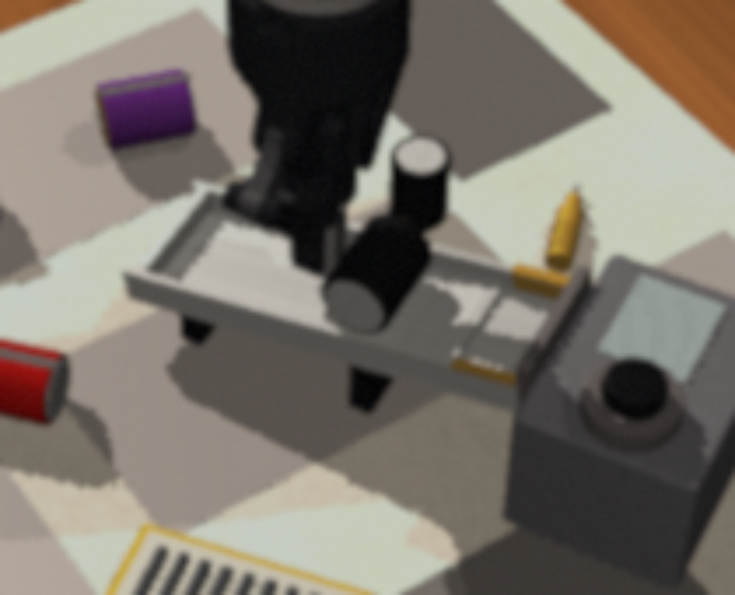

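The can is half way up and square across the gutter, centred near (378,275). I'll keep pushing over the step.

```bash
python3 - <<'E'
from h import *
def go(x,feed,uf=None):
    w=G_(x,0,.016); w[2]+=.022
    return env.line_to(list(w),feed=feed,until_force=uf)
for x,fd in((.105,.04),(.12,.03),(.137,.02)):
    r=go(x,fd,15);print(x,r,env.get_tool_pos(),np.round(env.get_force(),2),env.get_clock())
    if r:break
snap("scene","up_s");snap("top","up_t")
a=cv2.imread("pics/up_s.png")[150:320,215:425]
cv2.imwrite("pics/up_sc.png",cv2.resize(a,None,fx=3.5,fy=3.5))
a=cv2.imread("pics/up_t.png")[180:345,240:450]
cv2.imwrite("pics/up_tc.png",cv2.resize(a,None,fx=3.6,fy=3.6))
E
```

```text
0.105 False [ 0.55474619 -0.11359725  0.08233165] [ 1.54 -0.32 -0.44] 11.7417
0.12 False [ 0.54653473 -0.10076193  0.08429051] [-0.84 -0.13  0.6 ] 12.3917
0.137 False [ 0.53795747 -0.0869869   0.08693943] [-1.12  0.04  0.44] 13.3917
```

View pics/up_sc.png

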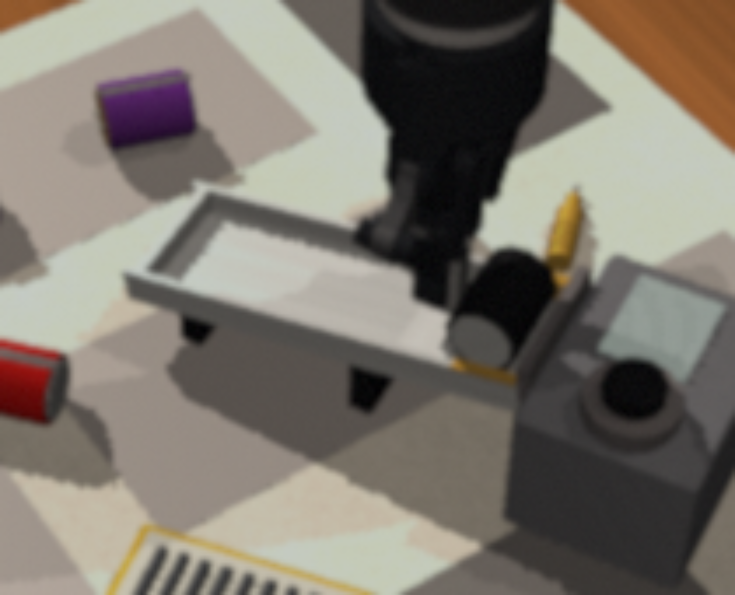

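View pics/up_tc.png

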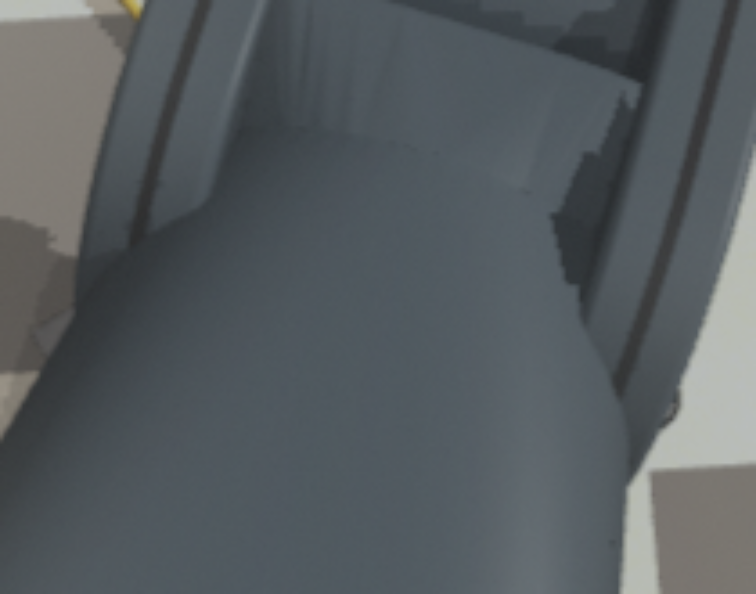

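```bash
python3 - <<'E'
from fit import *
import cv2
q=v[:3];im=cv2.imread("pics/up_s.png")[230:275,330:390];k=12
im=cv2.resize(im,None,fx=k,fy=k,interpolation=cv2.INTER_CUBIC)
t=np.linspace(0,2*np.pi,40)
for x,z,c in((.155,.0205,(0,0,255)),(.1648,.0175,(0,255,0)),(.1735,.0175,(255,128,0))):
    P=g2w(np.c_[x+.0175*np.cos(t),0*t-.025,z+.0175*np.sin(t)],q)
    cv2.polylines(im,[((proj(F["scene"],P)-(330,230)+.5)*k).astype(int)],True,c,1)
cv2.imwrite("pics/up_ov.png",im)
E
```

```text
(no output)
```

View pics/up_ov.png

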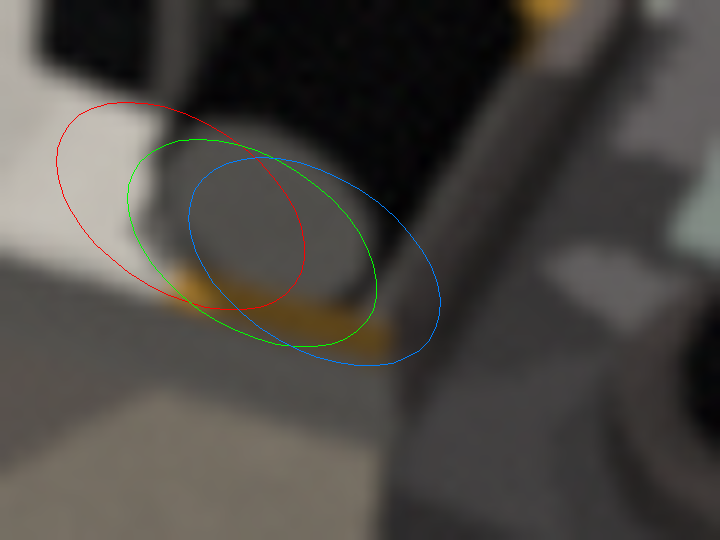

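The end-face overlay fits the in-pocket pose (green, x = 164.8 mm) and not the on-the-edge pose (red). I'll back off, rise and check that it stays there.

```bash
python3 - <<'E'
from h import *
w=G_(.12,0,.016); w[2]+=.022
env.line_to(list(w),feed=.04)
w[2]=.16;env.line_to(list(w),feed=.15)
b=t2w(v[5:8],q)[0];print(b)
env.move_ptp([b[0],b[1],.16],O)
f=snap("scene","b_s");snap("top","b_t");snap("wrist","b_w");print(env.get_clock(),env.get_tool_pos())
a=cv2.imread("pics/b_s.png")[150:320,215:425]
cv2.imwrite("pics/b_sc.png",cv2.resize(a,None,fx=3.5,fy=3.5))
E
```

```text
[0.50719365 0.01457955 0.09399643]
15.425 [0.50724362 0.01374215 0.15930689]
```

View pics/b_sc.png

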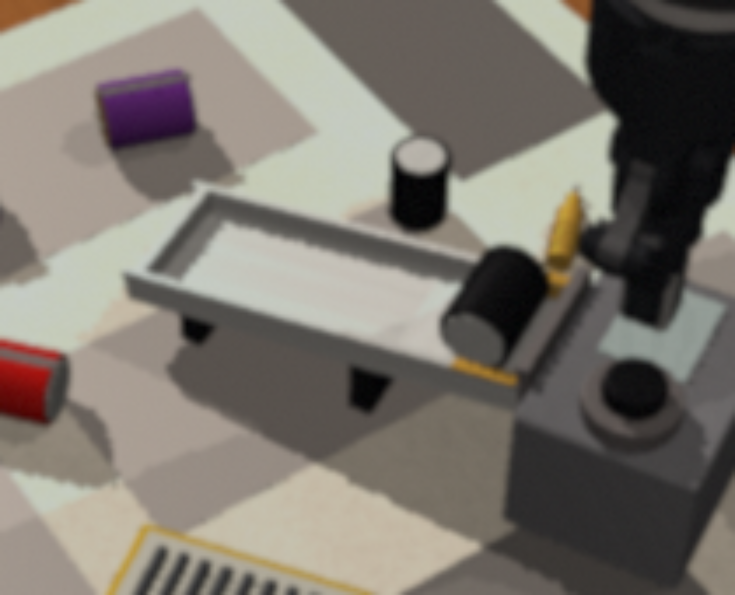

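View pics/b_w.png

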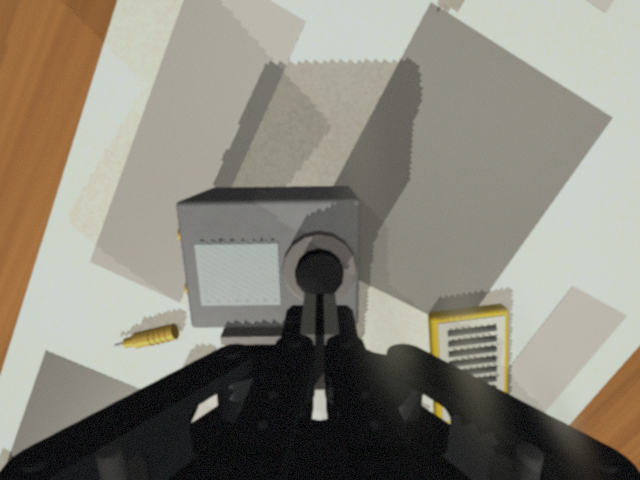

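The can holds in the pocket at (495,305) with the fingers away. Now the button press.

```bash
python3 - <<'E'
from h import *
f=grab_frame("wrist");b=t2w(v[5:8],q)[0];print(proj(f,[b]))
p=env.get_tool_pos()
env.line_to([b[0],b[1],.125],feed=.1)
r=env.line_to([b[0],b[1],.092],feed=.015,until_force=1.5);t=env.get_tool_pos();print("touch",r,t,env.get_force())
r=env.line_to([b[0],b[1],t[2]-.012],feed=.015,until_force=12);print("press",r,env.get_tool_pos(),env.get_force())
env.sleep(.3);print(env.get_tool_pos(),env.get_force(),env.get_clock())
snap("scene","p_s")
a=cv2.imread("pics/p_s.png")[150:320,215:425]
cv2.imwrite("pics/p_sc.png",cv2.resize(a,None,fx=3.5,fy=3.5))
E
```

```text
[[320.09892364 279.73120208]]
touch True [0.50719451 0.0145697  0.11634599] [1.84180877 0.19237727 2.96774296]
press True [0.50725145 0.01458135 0.11226336] [-0.33637623  0.46542974  4.84105653]
[0.50725969 0.01461436 0.11207287] [-2.02176292 -0.52142433  4.31324703] 17.6333
```

View pics/p_sc.png

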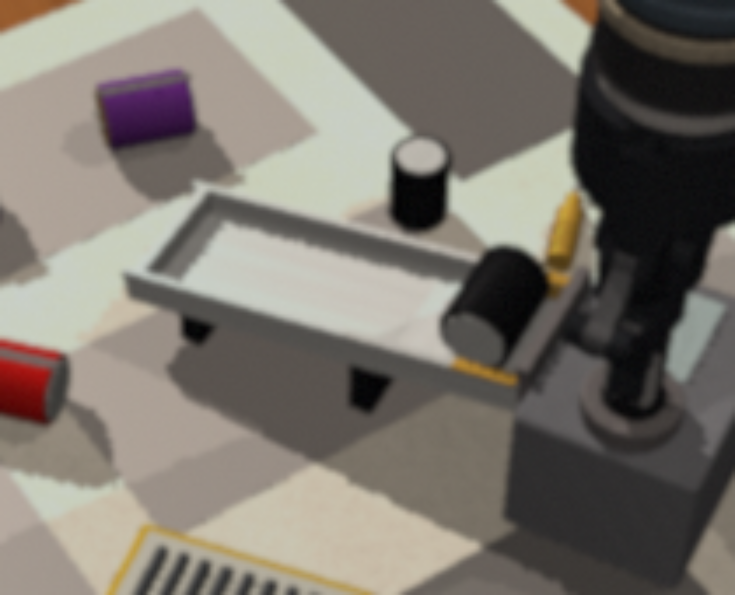

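The press may be a little short of the stop, so I'll go on until the force rises steeply.

```bash
python3 - <<'E'
from h import *
t=env.get_tool_pos();z=.1118
for i in range(8):
    env.line_to([t[0],t[1],z],feed=.01);env.sleep(.1)
    F_=np.mean([env.get_force() for _ in range(5)],0)
    print(z,env.get_tool_pos()[2],F_.round(2))
    if F_[2]>12:break
    z-=.0008
env.sleep(.2)
env.line_to([t[0],t[1],.17],feed=.08);env.sleep(.3)
env.move_ptp([.35,.2,.28],O);env.sleep(.5)
print(env.get_clock(),env.get_force())
snap("scene","e_s");snap("top","e_t")
a=cv2.imread("pics/e_s.png")[150:320,215:425]
cv2.imwrite("pics/e_sc.png",cv2.resize(a,None,fx=3.5,fy=3.5))
E
```

```text
0.1118 0.112047714141693 [-1.39  0.28  5.16]
0.111 0.11198566816871842 [-3.6   0.25  8.38]
0.1102 0.11194869963510165 [-4.25  0.38 11.6 ]
0.10940000000000001 0.11188326544566171 [-4.97  0.69 13.98]
22.0333 [-0.22243488 -0.09408153  0.08944117]
```

View pics/e_sc.png

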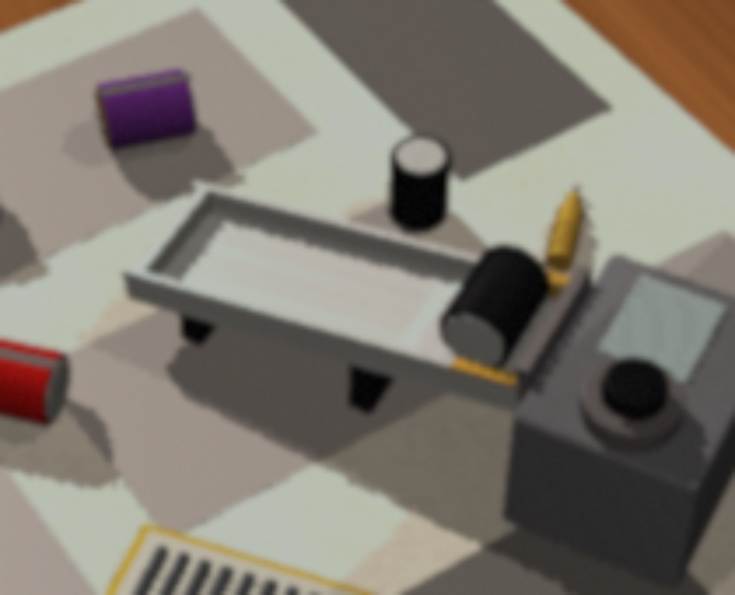

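View pics/e_t.png

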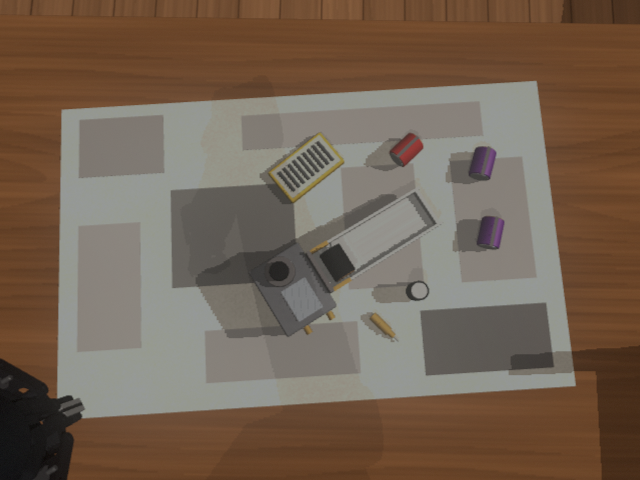

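The scene view shows the can at (495,305) and the button up at (635,387). In the top view the can sits in the pocket at (337,262), and the bystanders are at the same pixels as at the start. Handing in.

```bash
python3 - <<'E'
from workcell import env
env.finish_job()
E
```

```text
the job is handed in; nothing more can be done
```

I pushed the capacitor up the gutter with shut fingertips and over the step. It stayed square across the gutter and never left the floor. I then pressed the button to its hard stop, let it come up and handed the job in at about 22 s of the 40 s.

- **Capacitor:** an image overlay taken while the fingers were still behind it matched the in-pocket position of about 165 mm and not the step edge. It did not move after I took the fingers away, through the press, or in the last pictures.
- **Button:** the first press, limited by force, reached about 4.3 to 4.8 N, so it may not have bottomed. I kept pressing until the force climbed to 14 N with the tool still at 112.0 mm, so the stop was reached. In the last picture the button looks up again. I had no direct reading of its travel.
- **Other things:** the spare capacitor, phono plug and bit case are at the same pixels in the top view as at the start. The arm is clear of everything, with a tool force of about 0.
- **Tester fit:** my model of the tester's position agreed with the two camera views to about 1 to 2 mm. That was enough for the whole job, and no check failed.

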